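Load the orbital shaker and hold the tube block in its corner

TASK

Load the shaker: first stand the loose jar upright in the free half of the narrow bay, next to the jar already there, and let go of it. Then set the metal tube block flat on the big bay of the platform, long side along the long stop bar, and press it firmly into the corner against both metal stop bars at once; finish while still holding it pressed there, so that I can fit its clamp. Keep the other jar standing in its bay and leave the rack, the bottle and the beaker alone.

Things in the scene. Friction and masses are not known exactly. Their poses are not given: they have to be found in the camera images.
- deck (a point): Centre of the deck (upper face of the shaker's platform), 60 mm above the bench. Shaker: fixed white and grey box, 230 mm (x) by 150 mm (y). x runs along the platform away from the narrow bay, y across, z up. Rims and divider (4 mm thick) and stop bars rise 15 mm above the deck. Big bay, empty: x from -41 mm (divider) to +105 (end stop's face), y from -62 to +62 (side stop's face).
- bay (a point): Centre, on the deck, of the free half of the narrow two-jar bay; axes as the deck's, at x = -75, y = -33 mm from its centre. The bay spans x from -105 to -45 mm and y from -62 to +62 mm on the deck; the other jar stands in its +y half.
- corner (a point): Inner corner of the two stop bars, on the deck at x = +105, y = +62 mm from its centre, axes as the deck's. The block's centre, when home, lies 45 mm to -x, 25 mm to -y and 27.5 mm up from here.
- end_stop: Short aluminium stop bar fixed across the +x end of the big bay, 10 mm (x) by 124 mm (y) by 15 mm high, axes as the deck's. Origin at the centre of its underside, on the deck at x = +110 mm; its contact face looks to -x, 5 mm from the origin. Rigid.
- side_stop: Long aluminium stop bar fixed along the +y side of the big bay, 146 mm (x) by 10 mm (y) by 15 mm high, axes as the deck's. Origin at the centre of its underside, on the deck at x = +32, y = +67 mm; its contact face looks to -y, 5 mm from the origin. Rigid.
- block_center (a point): Centre of the loose metal tube block, an aluminium box 90 mm (x) by 50 mm (y) by 55 mm high with 3 x 6 dark wells on its top, about 0.45 kg, standing on the bench; the centre is 27.5 mm above its underside. Axes along its edges, z up; either way round will do. Grasp it across the 50 mm width, with the fingertips at least 18 mm above its underside so that they pass over the stop bars.
- block: The same tube block; origin at the centre of its underside. The deck and the faces of the stops are smooth and slippery (friction about 0.2), so it slides easily on them.
- jar_center (a point): Centre of the loose closed jar that stands on the bench: upright amber cylinder 52 mm in diameter with a white cap, 70 mm high, about 0.14 kg; the centre is 35 mm above its underside, z up.
- jar: The same loose jar; origin at the centre of its underside.
- kept_jar_center (a point): Centre (35 mm above the underside) of an identical jar that already stands in the +y half of the narrow bay.
- rack: Bystander: white test tube rack with glass tubes, 60 by 190 mm, 97 mm high, on the bench; origin at the centre of its underside.
- reagent: Bystander: glass reagent bottle with a blue cap, 70 mm in diameter, 130 mm high; origin at the centre of its underside.
- beaker: Bystander: small open glass beaker, 60 mm in diameter, 70 mm high; origin at the centre of its underside.
Not all that is in view belongs to the job. What is shaped like the part that bears kept_jar_center but blue is not meant.

How it is judged:
By the outcome, as a careful person would: the job done as asked, in the order asked, and still so for the second after the job is handed in, while the arm keeps its last pose, push and grip.
It also fails if it takes over 62 s, if anything falls off the work surface, if the arm or the gripper's body presses on something with over 40 N, if the wrist force passes 120 N, or if a joint passes its speed limit or range.

ROBOT

A 7-joint arm with a two-finger parallel gripper is mounted at the origin on the work surface. World frame = base frame: x ahead of the robot, y to its left, z up, the work surface at z = 0. Lengths are in m, angles in rad, forces in N, time in s.
With the tool pointing down it reaches from about 0.425 to 0.825 m from the base axis. Payload 3.6 kg.
Tool frame: the origin (TCP) lies on the front face of the gripper's body, between the roots of the fingers; the fingertips stand 84 mm ahead of it and the grasp point (between the pads) lies 65 mm ahead of it; y points along the fingers, z is the direction in which the jaws open and shut, and the axes are right-handed (so a half turn about y gives the same grasp; the last joint's range is limited). The gripper opens to 93 mm and grips with 3 to 60 N. Pads are 15 mm wide; open, the fingers measure 128 mm over their backs; the gripper's body (75 mm by 188 mm) begins 65 mm behind the grasp point.
Start: joints at [-1.361, 0.615, -0.013, 1.423, 0.008, 1.103, -0.04], TCP at [0.152, 0.632, 0.303] pointing down, gripper open.
Joint ranges: [-3.12, 3.12], [-0.3, 2.06], [-1.34, 1.32], [0.26, 2.42], [-1.36, 4.5], [0.01, 1.98], [-2.84, 2.84]. Speed limits (rad/s): [2.79, 2.79, 3.14, 3.14, 3.14, 3.14, 3.14].

INTERFACE

Orientations are given as a rotation vector (axis times angle).
In Python, from station import ctrl gives the robot as it stands.
- The arm moves only by the tool carry_out, never from a script. Its argument "series" is one flat list of numbers, 4 for each row, row after row: the shift along the tool's x, y, z scaled (see below), then the turn about the tool's y scaled (see below). A call has exactly 8 rows; each row shifts and turns the commanded pose from where the row before left it, along the tool's axes as they then stand; what a row does not reach is not made up. The controller multiplies each number of a shift by 50 cm and each number of a turn by 0.12 rad. A row lasts 1/12 s, in which the tool goes at most 41.7 mm and 7.16 degrees, less where a joint would pass 70% of its speed; a pose out of reach is approached as far as the arm can. A call with a number of a shift or a turn outside -1 to 1 is refused whole. A call with a gripper value outside its range is refused whole. "jaw" is the gripper's target within -1 to 1 (fully open at 1, half-way at 0, shut at -1), set as the call begins (left out, the last holds). The fingers move at their own pace and stop on an object; the grip force is fixed at half the most. Time passes only in rows, so rows that do not move let the fingers close, or fill a call up. It gives the time, the measured TCP pose, the force and the opening at its end, in the units of the state.
- ctrl.observe(): the state, without advancing time (a new reading comes with each control period).
- ctrl.get_image(name): name is "side" or "top"; returns the picture (480x640x3 uint8, red, green, blue); there is no depth.
- ctrl.calibration(name): a dict with "intrinsics" (3x3 intrinsics, pixels), "R" (3x3) and "t" (3): a world point X has camera coordinates R X + t. Camera axes: x right, y down, z forward; pixel columns grow to the right and rows downward; lengths in m; the calibration is good to about 2 mm. A picture is of the moment at which its call begins. calibration takes no time and is no camera call.
- ctrl.job_done(): hands the job in, once; it reports no verdict.
The state is a dict: "clock": time; "q": joint angles; "joint_velocities": joint speeds; "tau": joint torques, N m; "tcp_pos": TCP position; "tcp_rot": TCP orientation; "force": force on the tool from outside, world axes, zero at the start; "moment": the same for the moment, N m; "opening": finger opening in m.
Only numpy, scipy, OpenCV 4.12 (cv2) and the standard library are available. Lean on these libraries where they do the work, as an engineer would, in place of code of your own. Each camera call takes 0.05 s, during which the arm holds its last target.

## Working session

There is one attempt and no reset: what is moved stays moved. The work goes in short steps, Python scripts to look and compute and a tool call to move; the robot and the scene stay as the last step left them, time stands still between calls to the robot, and variables do not carry over. Pictures are saved under pics/ and viewed, and the job is handed in when it is done.

Besides the shell and the picture viewer there is one more tool, called as name(argument=value, ...), one argument or row to a line, values as JSON. carry_out: Moves the arm, as the interface text tells. Shifts and turns lie within -1 to 1; 1 stands for 50 cm of shift or 0.12 rad of turn. Its arguments: {"type":"object","properties":{"series":{"type":"array"},"jaw":{"type":"number"}},"required":["series"]}

```bash
ls; mkdir -p pics; python3 - <<'E'
from station import ctrl
import cv2
print(ctrl.observe())
for n in("side","top"):
    print(n,ctrl.calibration(n)); cv2.imwrite(f"pics/{n}0.png",ctrl.get_image(n)[:,:,::-1])
E
```

```text
pics
{'clock': 0.0, 'q': array([-1.36052117,  0.61588774, -0.01261978,  1.42490564,  0.00812608,
        1.10341056, -0.04039643]), 'joint_velocities': array([ 0.00011706,  0.00149813, -0.00022108, -0.00051893,  0.00117791,
        0.00031639, -0.00077919]), 'tau': array([ 1.56932665e-04, -4.58948565e+01,  2.09155153e-01, -1.65739882e+01,
       -6.11300441e-02,  2.08265131e-02,  2.45611263e-04]), 'tcp_pos': array([0.15232448, 0.63129603, 0.30159911]), 'tcp_rot': array([-1.5653487 ,  0.18607493, -0.18569047]), 'force': array([ 0.91807322,  0.08817317, -0.41346785]), 'moment': array([0.00831001, 0.00782443, 0.02078967]), 'opening': 0.09312591821522558}
side {'intrinsics': array([[569.91754518,   0.        , 317.97041784],
       [  0.        , 569.91754518, 240.28148654],
       [  0.        ,   0.        ,   1.        ]]), 'R': array([[ 0.98904396, -0.14738412,  0.00836501],
       [-0.09002977, -0.64712618, -0.75704844],
       [ 0.11699013,  0.74800109, -0.6533052 ]]), 't': array([-0.5987184 ,  0.17080664,  0.9892533 ])}
top {'intrinsics': array([[454.9061721 ,   0.        , 320.52615343],
       [  0.        , 454.9061721 , 235.43503494],
       [  0.        ,   0.        ,   1.        ]]), 'R': array([[-0.02668311, -0.9994703 ,  0.01863141],
       [-0.99562865,  0.02490248, -0.09001926],
       [ 0.08950761, -0.02095196, -0.99576574]]), 't': array([0.03890394, 0.61786668, 0.8627256 ])}
```

View pics/side0.png

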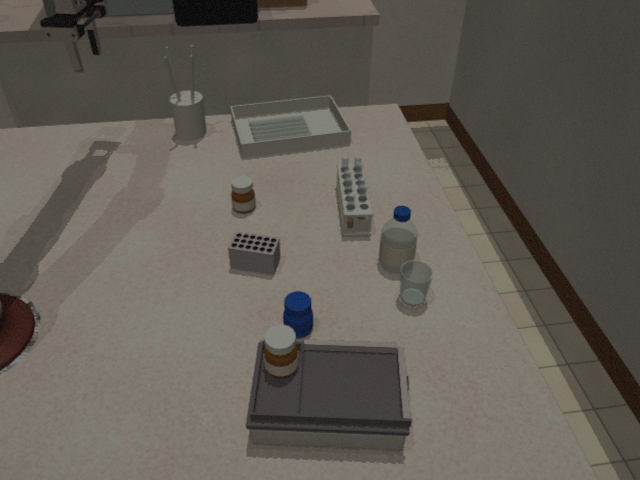

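View pics/top0.png

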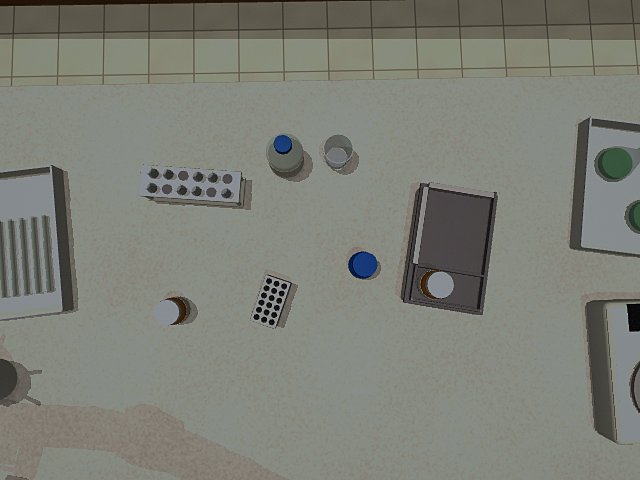

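```bash
cat >h.py <<'E'
import numpy as np,cv2
from station import ctrl
from scipy.spatial.transform import Rotation as Ro
def px(n,X):
    c=ctrl.calibration(n);P=np.atleast_2d(X)@c["R"].T+c["t"];p=P@c["intrinsics"].T
    return p[:,:2]/p[:,2:]
def at(n,uv,z):
    c=ctrl.calibration(n);d=c["R"].T@np.linalg.inv(c["intrinsics"])@np.r_[uv,1.];C=-c["R"].T@c["t"]
    return C+d*(z-C[2])/d[2]
def crop(img,x,y,w,h,s,f):
    cv2.imwrite(f,cv2.resize(img[y:y+h,x:x+w],None,fx=s,fy=s,interpolation=cv2.INTER_CUBIC))
E
python3 - <<'E'
from h import *
s=cv2.imread("pics/side0.png");t=cv2.imread("pics/top0.png")
crop(t,395,175,110,145,4,"pics/c1.png")
crop(t,140,265,160,70,5,"pics/c2.png")
crop(s,240,330,180,120,4,"pics/c3.png")
crop(s,215,170,80,110,5,"pics/c4.png")
for n in("side","top"):
    c=ctrl.calibration(n);print(n,-c["R"].T@c["t"])
E
```

```text
side [ 0.49180363 -0.71767068  0.78060152]
top [0.53898333 0.04157271 0.91396766]
```

View pics/c1.png

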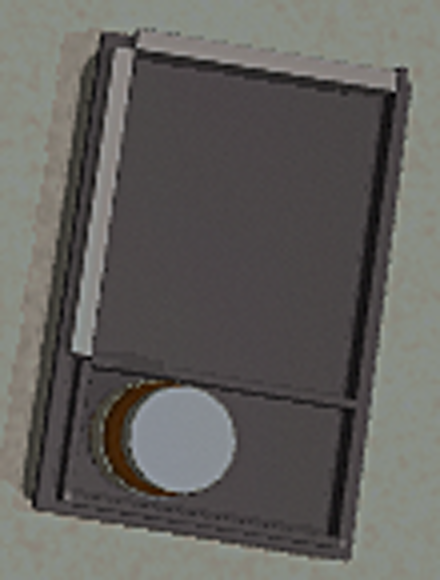

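View pics/c2.png

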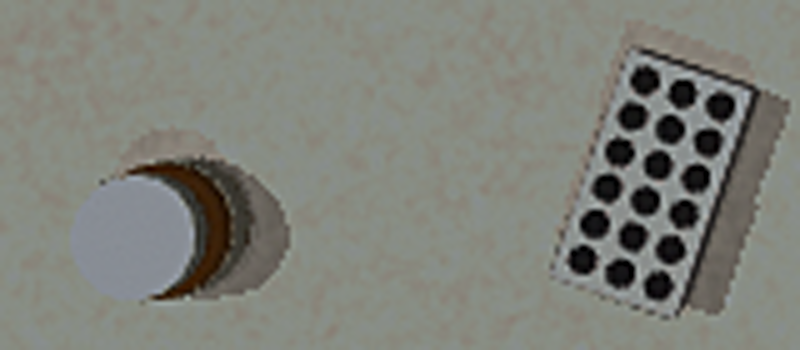

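View pics/c3.png

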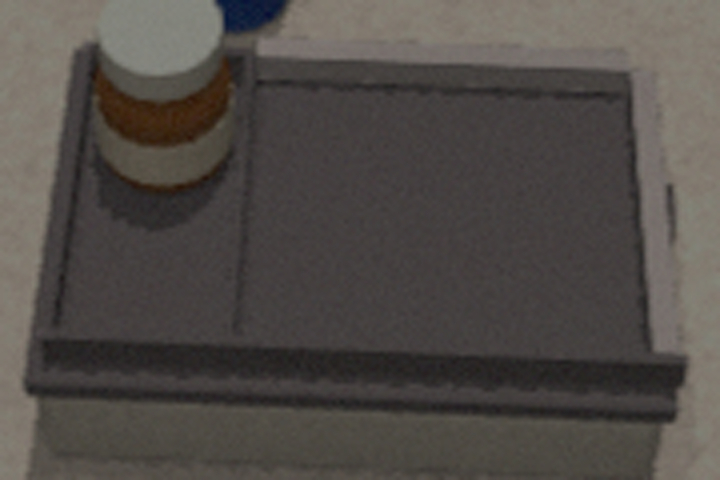

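View pics/c4.png

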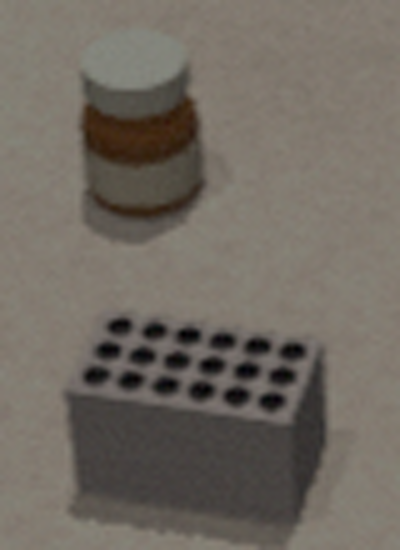

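```bash
cat >fit.py <<'E'
from h import *
from scipy.optimize import least_squares
def M(p,X):
    c,s=np.cos(p[2]),np.sin(p[2]);X=np.asarray(X,float)
    return np.c_[p[0]+c*X[:,0]-s*X[:,1],p[1]+s*X[:,0]+c*X[:,1],p[3]+X[:,2]]
def fit(obs,p0,z0):
    def r(p):
        o=[]
        for n in obs:
            X=np.array([a for a,_ in obs[n]])/1000; o.append(px(n,M(np.r_[p,z0],X))-np.array([b for _,b in obs[n]]))
        return np.vstack(o).ravel()
    s=least_squares(r,p0,loss="soft_l1");return s.x,r(s.x).reshape(-1,2)
def sc(l,s,x,y): return [(a,(b[0]/s+x-.5+.5/s,b[1]/s+y-.5+.5/s)) for a,b in l]
E
python3 - <<'E'
from fit import *
np.set_printoptions(precision=4,suppress=True)
T=sc([((-41,62,15),(92,355)),((105,62,15),(132,52)),((115,62,15),(138,30)),((105,-62,15),(390,90)),((115,-62,15),(398,70)),((-43,-62,15),(355,403))],4,395,175)
S=sc([((105,62,15),(630,70)),((105,-62,15),(650,355)),((-41,62,15),(258,55)),((-41,62,0),(258,82)),((105,62,0),(630,97))],4,240,330)
for o in ({"top":T},{"side":S},{"top":T,"side":S}):
    p,r=fit(o,[.55,-.24,-.1],.06);print(p);print(r.round(1).tolist())
# block top corners c2 /5 +(140,265): ul,ur,lr,ll
B=sc([((45,25,55),(635,48)),((45,-25,55),(757,90)),((-45,-25,55),(678,318)),((-45,25,55),(552,278))],5,140,265)
BS=sc([((45,25,55),(103,308)),((45,-25,55),(324,346)),((-45,-25,55),(296,424)),((-45,25,55),(68,392))],5,215,170)
# side view: camera from -y looking +y
BS=sc([((45,25,55),(324,346)),((45,-25,55),(296,424)),((-45,-25,55),(68,392)),((-45,25,55),(103,308)),((45,-25,0),(296,522)),((-45,-25,0),(75,497))],5,215,170)
# side: long side along image horizontal => relative
for o in ({"top":B},{"side":BS},{"top":B,"side":BS}):
    p,r=fit(o,[.4,.13,-.3],0);print("blk",p);print(r.round(1).tolist())
# jars: cap centres z=.07
for nm,t,s in(("jar",(140+132/5,265+238/5),(215+136/5,170+62/5)),("kept",(395+183/4,175+440/4),(240+160/4,330+44/4))):
    z=.07 if nm=="jar" else .13
    print(nm,at("top",t,z),at("side",s,z))
E
```

```text
[ 0.5861 -0.2223 -0.181 ]
[[-0.1, 0.6], [0.3, -0.6], [-0.5, -0.2], [0.9, 0.2], [-0.5, -0.0], [0.1, 0.0]]
[ 0.588  -0.2203 -0.1978]
[[0.4, 0.5], [0.3, 0.0], [-0.2, 0.1], [-0.1, -0.6], [-0.6, -0.2]]
[ 0.5873 -0.2212 -0.1915]
[[-0.9, -0.4], [0.3, -1.4], [-0.4, -1.1], [0.8, 0.0], [-0.5, -0.2], [-0.8, -0.3], [-0.2, 0.7], [0.3, 0.3], [-0.8, 0.7], [-0.7, 0.0], [-1.1, 0.0]]
blk [ 0.4952  0.1198 -0.3562]
[[-0.5, -0.2], [0.3, 0.0], [0.2, 0.5], [-0.0, -0.3]]
blk [ 0.4976  0.1232 -0.3396]
[[0.1, -1.3], [-0.7, -0.1], [-0.7, -0.0], [0.1, 0.4], [0.5, 1.1], [0.6, -0.2]]
blk [ 0.4966  0.1209 -0.351 ]
[[-1.2, -0.9], [-0.4, -0.8], [-0.3, -0.2], [-0.5, -0.9], [-0.2, -0.3], [-1.3, 0.9], [-1.2, 0.6], [-0.1, 1.0], [-0.1, 2.2], [0.0, 0.5]]
jar [0.4806 0.3086 0.07  ] [0.4852 0.3077 0.07  ]
kept [ 0.5186 -0.1797  0.13  ] [ 0.5209 -0.1862  0.13  ]
```

```bash
cat >>h.py <<'E'
DECK=np.array([.5868,-.2215,-.187])
def go(gp,yawz,o=None):
    """remaining shift (in scaled tool units) & turn to bring grasp point to gp with tool z along yawz"""
    o=o or ctrl.observe();R=Ro.from_rotvec(o["tcp_rot"]).as_matrix();g=o["tcp_pos"]+.065*R[:,1]
    cur=np.arctan2(R[1,2],R[0,2])
    t=(yawz-cur+np.pi/2)%np.pi-np.pi/2   # +z world turn ; tool y = down -> negative
    d=R.T@(np.array(gp)-g)
    print("clock %.2f"%o["clock"],"g",g.round(4),"yaw %.4f"%cur,"tilt",R[:,1].round(4),"F",o["force"].round(1),"open %.4f"%o["opening"])
    print(" shift/0.5 total x,y,z:",(d/.5).round(4)," turn/0.12:",round(-t/.12,3), "q7 %.2f"%o["q"][6], "horiz. after turn:",((Ro.from_rotvec([0,0,t]).as_matrix()@R).T@(np.array(gp)-g)/.5).round(4))
def deck(x,y,z):
    c,s=np.cos(DECK[2]),np.sin(DECK[2]);return np.array([DECK[0]+c*x-s*y,DECK[1]+s*x+c*y,.06+z])
E
python3 - <<'E'
from h import *
go([.482,.308,.16],-.187); go([.482,.308,.042],-.187)
E
```

```text
clock 0.10 g [0.1523 0.6312 0.2367] yaw 1.3341 tilt [-5.0e-04 -2.1e-03 -1.0e+00] F [ 0.6 -0.7 -0.3] open 0.0930
 shift/0.5 total x,y,z: [ 0.7926  0.1545 -0.4735]  turn/0.12: 12.676 q7 -0.04 horiz. after turn: [0.5126 0.1518 0.7684]
clock 0.10 g [0.1523 0.6312 0.2367] yaw 1.3341 tilt [-5.0e-04 -2.1e-03 -1.0e+00] F [ 0.6 -0.7 -0.3] open 0.0930
 shift/0.5 total x,y,z: [ 0.7926  0.3905 -0.473 ]  turn/0.12: 12.676 q7 -0.04 horiz. after turn: [0.5126 0.3878 0.7689]
```

carry_out(
  series=[0,0.01,0,1,0,0.01,0,1,0,0.01,0,1,0,0.01,0,1,0,0.01,0,1,0,0.01,0,1,0,0.01,0,1,0,0.01,0,1],
  jaw=1,
)

```text
clock: 0.77
tcp_pos: [0.1523, 0.6315, 0.2619]
tcp_rot: [-1.363, 0.934, -0.934]
force: [-0.2, 0.2, 0.3]
opening: 0.0932
```

```bash
python3 - <<'E'
from h import *
go([.482,.308,.16],-.187)
E
```

```text
clock 0.77 g [0.1522 0.6314 0.1969] yaw 0.3682 tilt [-5.0e-04 -1.3e-03 -1.0e+00] F [-0.2  0.2  0.3] open 0.0932
 shift/0.5 total x,y,z: [0.8408 0.0743 0.3826]  turn/0.12: 4.626 q7 -0.85 horiz. after turn: [0.5129 0.0736 0.7684]
```

carry_out(
  series=[0,0,0,0.925,0,0,0,0.925,0,0,0,0.925,0,0,0,0.925,0,0,0,0.925,0.043,0.006,0.064,0,0.043,0.006,0.064,0,0.043,0.006,0.064,0],
)

```text
clock: 1.43
tcp_pos: [0.2352, 0.5503, 0.2529]
tcp_rot: [-1.12, 1.339, -1.34]
force: [0.7, 0.8, 0.4]
opening: 0.0929
```

carry_out(
  series=[0.043,0.006,0.064,0,0.043,0.006,0.064,0,0.043,0.006,0.064,0,0.043,0.006,0.064,0,0.043,0.006,0.064,0,0.043,0.006,0.064,0,0.043,0.006,0.064,0,0.043,0.006,0.064,0],
)

```text
clock: 2.1
tcp_pos: [0.4569, 0.3344, 0.2293]
tcp_rot: [-1.119, 1.341, -1.341]
force: [0.3, 1.3, 0.0]
opening: 0.0932
```

```bash
python3 - <<'E'
from h import *
go([.482,.308,.042],-.187)
i=ctrl.get_image("side")[:,:,::-1];crop(i,140,70,200,200,3,"pics/d1.png")
i=ctrl.get_image("top")[:,:,::-1];crop(i,80,200,260,180,3,"pics/d2.png")
E
```

```text
clock 2.10 g [0.4569 0.3344 0.1643] yaw -0.1806 tilt [-9.e-04 -4.e-04 -1.e+00] F [0.3 1.3 0. ] open 0.0932
 shift/0.5 total x,y,z: [0.0427 0.2445 0.0591]  turn/0.12: 0.054 q7 -0.59 horiz. after turn: [0.0424 0.2445 0.0594]
```

View pics/d1.png

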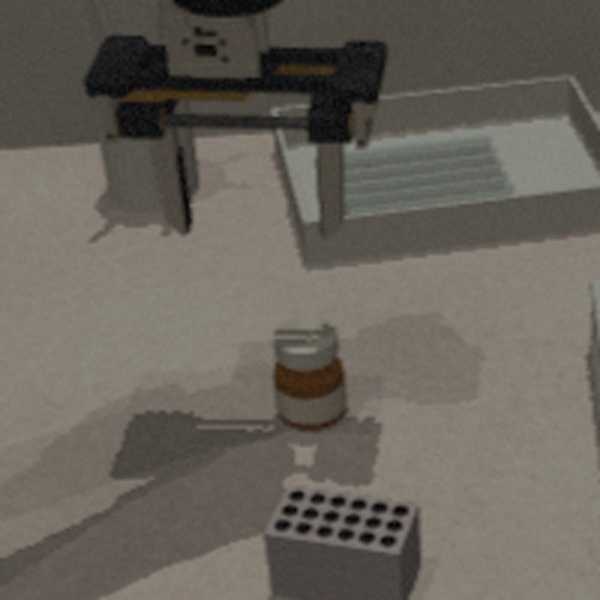

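View pics/d2.png

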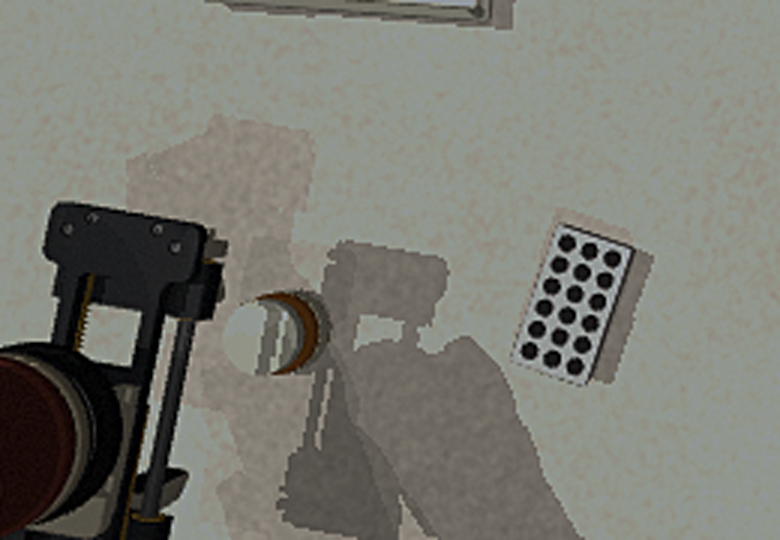

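carry_out(
  series=[0.021,0,0.03,0.05,0.021,0.02,0.029,0,0,0.06,0,0,0,0.06,0,0,0,0.06,0,0,0,0.03,0,0,0,0.014,0,0,0,0,0,0],
)

```text
clock: 2.87
tcp_pos: [0.4801, 0.3097, 0.1059]
tcp_rot: [-1.119, 1.347, -1.346]
force: [-0.6, -0.4, 0.6]
opening: 0.0927
```

```bash
python3 - <<'E'
from h import *
go([.482,.308,.042],-.187)
i=ctrl.get_image("side")[:,:,::-1];crop(i,140,70,200,200,3,"pics/d3.png")
E
```

```text
clock 2.87 g [0.4799 0.3095 0.0409] yaw -0.1865 tilt [-0.0035 -0.002  -1.    ] F [-0.6 -0.4  0.6] open 0.0927
 shift/0.5 total x,y,z: [ 0.0023 -0.0021  0.0047]  turn/0.12: 0.004 q7 -0.47 horiz. after turn: [ 0.0023 -0.0021  0.0047]
```

View pics/d3.png

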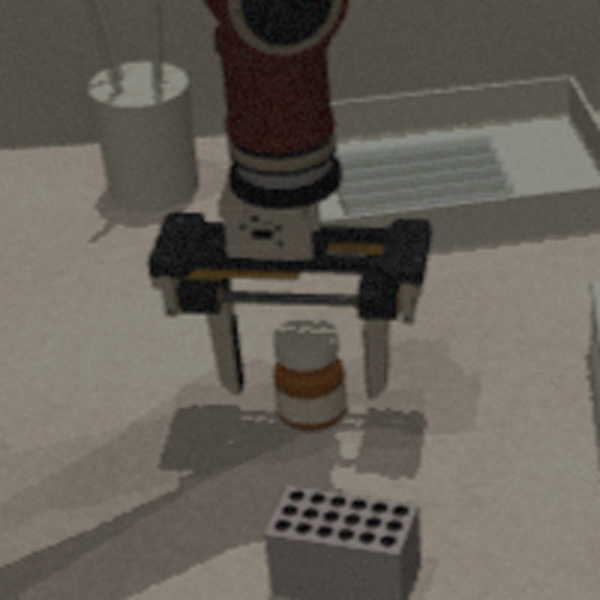

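carry_out(
  series=[0.002,-0.002,0.004,0,0,0,0,0,0,0,0,0,0,0,0,0,0,0,0,0,0,0,0,0,0,0,0,0,0,0,0,0],
  jaw=-1,
)

```text
clock: 3.58
tcp_pos: [0.483, 0.3085, 0.1089]
tcp_rot: [-1.115, 1.346, -1.345]
force: [-0.7, 1.0, 2.4]
opening: 0.051
```

```bash
python3 - <<'E'
from h import *
go(deck(-75,-33,.042),-.187)
E
```

```text
clock 3.58 g [0.483  0.3085 0.0439] yaw -0.1869 tilt [-1.e-04  1.e-04 -1.e+00] F [-0.7  1.   2.4] open 0.0510
 shift/0.5 total x,y,z: [ 6.698430e+01 -1.061000e-01 -1.496074e+02]  turn/0.12: 0.001 q7 -0.47 horiz. after turn: [ 6.70030e+01 -1.06100e-01 -1.49599e+02]
```

carry_out(
  series=[0,-0.03,0,0,0,-0.06,0,0,0,-0.07,0,0,0,-0.08,0,0,0,-0.08,0,0,0,0,0,0,0,0,0,0,0,0,0,0],
)

```text
clock: 4.25
tcp_pos: [0.482, 0.3082, 0.2676]
tcp_rot: [-1.118, 1.347, -1.345]
force: [0.3, -0.1, -2.6]
opening: 0.0509
```

```bash
sed -i 's/def deck(x,y,z):/def deck(x,y,z):\n    x,y=x\/1000,y\/1000/' h.py; python3 - <<'E'
from h import *
go(deck(-75,-33,.14),-.187)
E
```

```text
clock 4.25 g [0.4818 0.3081 0.2026] yaw -0.1867 tilt [-0.0027 -0.0012 -1.    ] F [ 0.3 -0.1 -2.6] open 0.0509
 shift/0.5 total x,y,z: [1.0678 0.0063 0.2529]  turn/0.12: 0.003 q7 -0.55 horiz. after turn: [1.0677 0.0063 0.2532]
```

carry_out(
  series=[0.04,0,0.0095,0,0.06,0,0.0142,0,0.073,0,0.0173,0,0.073,0,0.0173,0,0.073,0,0.0173,0,0.073,0,0.0173,0,0.073,0,0.0173,0,0.073,0,0.0173,0],
)

```text
clock: 4.92
tcp_pos: [0.4941, 0.0308, 0.2664]
tcp_rot: [-1.12, 1.349, -1.344]
force: [0.4, -0.2, -1.5]
opening: 0.0511
```

carry_out(
  series=[0.073,0,0.0173,0,0.073,0,0.0173,0,0.073,0,0.0173,0,0.073,0,0.0173,0,0.073,0,0.0173,0,0.073,0,0.0173,0,0.06,0,0.0142,0,0.032,0,0.0076,0],
)

```text
clock: 5.58
tcp_pos: [0.506, -0.2445, 0.2663]
tcp_rot: [-1.117, 1.353, -1.349]
force: [-0.1, -0.1, -2.3]
opening: 0.051
```

```bash
python3 - <<'E'
from h import *
go(deck(-75,-33,.12),-.187)
i=ctrl.get_image("side")[:,:,::-1];crop(i,220,250,220,200,3,"pics/e1.png")
i=ctrl.get_image("top")[:,:,::-1];crop(i,340,160,220,190,3,"pics/e2.png")
E
```

```text
clock 5.58 g [ 0.5056 -0.2446  0.2013] yaw -0.1931 tilt [-0.0051 -0.0017 -1.    ] F [-0.1 -0.1 -2.3] open 0.0510
 shift/0.5 total x,y,z: [-0.0097  0.0426  0.0011]  turn/0.12: -0.051 q7 0.46 horiz. after turn: [-0.0097  0.0426  0.0011]
```

View pics/e1.png

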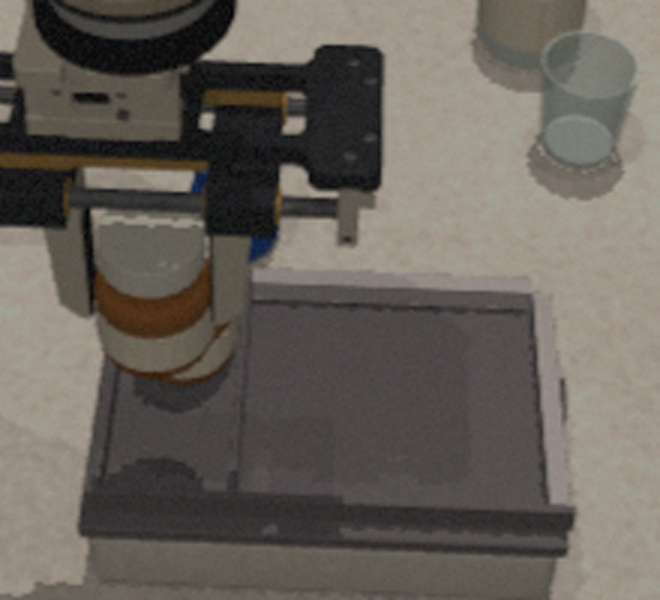

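View pics/e2.png

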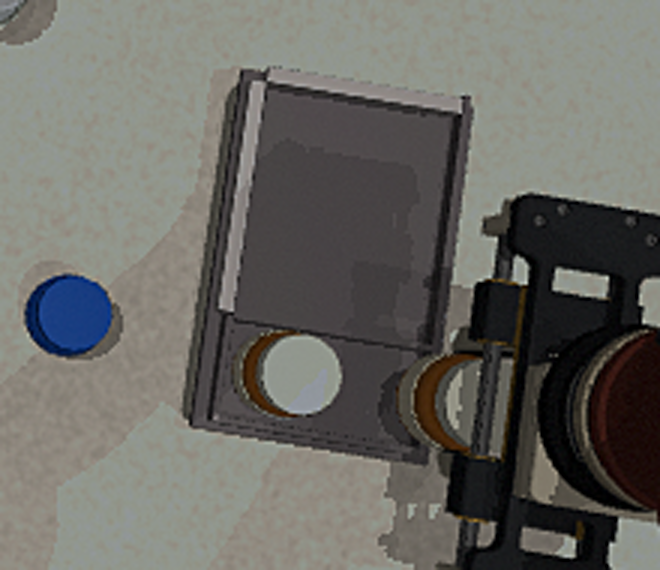

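carry_out(
  series=[-0.006,0,0.001,-0.05,-0.005,0.03,0,0,0,0.05,0,0,0,0.04,0,0,0,0.02,0,0,0,0,0,0,0,0,0,0,0,0,0,0],
)

```text
clock: 6.35
tcp_pos: [0.5104, -0.2341, 0.1996]
tcp_rot: [-1.118, 1.339, -1.342]
force: [0.6, 0.4, -0.7]
opening: 0.051
```

```bash
python3 - <<'E'
from h import *
go(deck(-75,-32,.0445),-.187)
def ov(n,f,x,y,w,h,s):
    i=ctrl.get_image(n)[:,:,::-1].copy()
    big=cv2.resize(i[y:y+h,x:x+w],None,fx=s,fy=s,interpolation=cv2.INTER_CUBIC)
    def pl(P,c):
        q=((px(n,np.array(P))-[x,y]+.5)*s).astype(int);cv2.polylines(big,[q],True,c,1)
    pl([deck(a,b,.015) for a,b in((-105,-62),(-45,-62),(-45,62),(-105,62))],(0,255,0))
    pl([deck(a,b,.015) for a,b in((-41,-62),(105,-62),(105,62),(-41,62))],(0,255,255))
    th=np.linspace(0,6.28,40)
    pl([deck(-75+26*np.cos(t),-32+26*np.sin(t),0.0) for t in th],(0,0,255))
    pl([deck(-75+26*np.cos(t),33+26*np.sin(t),0.0) for t in th],(255,0,255))
    cv2.imwrite(f,big)
ov("side","pics/f1.png",230,280,190,160,4)
ov("top","pics/f2.png",390,170,130,150,4)
E
```

```text
clock 6.35 g [ 0.5105 -0.2341  0.1346] yaw -0.1799 tilt [ 1.6e-03 -5.0e-04 -1.0e+00] F [ 0.6  0.4 -0.7] open 0.0510
 shift/0.5 total x,y,z: [ 0.0108  0.0602 -0.005 ]  turn/0.12: 0.059 q7 0.50 horiz. after turn: [ 0.0108  0.0602 -0.0049]
```

View pics/f1.png

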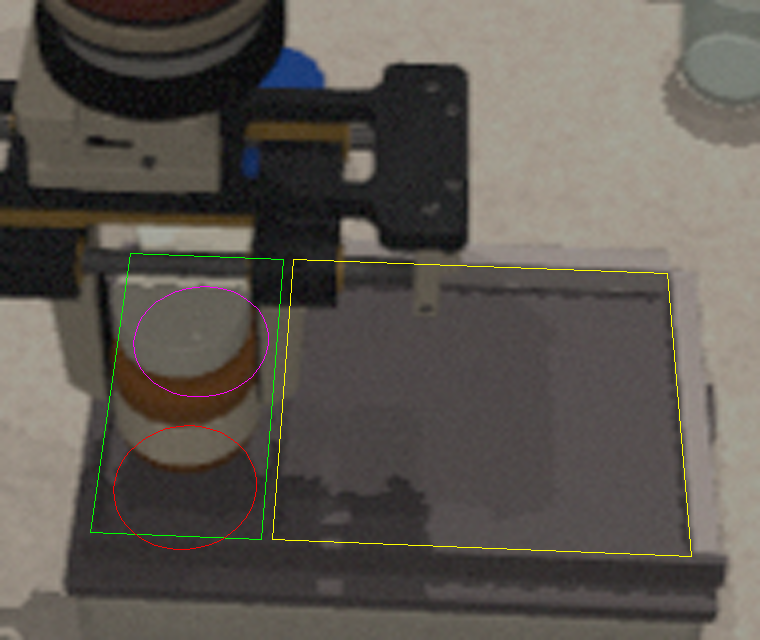

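View pics/f2.png

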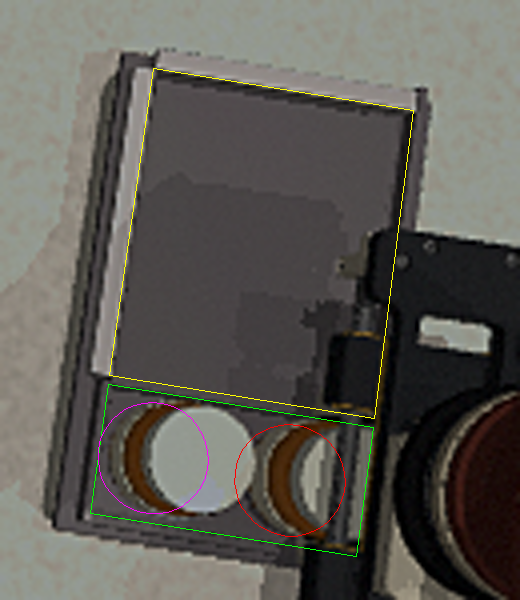

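```bash
python3 - <<'E'
from h import *
go(deck(-75,-33,.0445),-.187)
E
```

```text
clock 6.45 g [ 0.5105 -0.2346  0.135 ] yaw -0.1806 tilt [ 0.0023 -0.001  -1.    ] F [-0.1 -0.2 -1.7] open 0.0512
 shift/0.5 total x,y,z: [ 0.0117  0.061  -0.0052]  turn/0.12: 0.053 q7 0.50 horiz. after turn: [ 0.0118  0.061  -0.0051]
```

carry_out(
  series=[0.006,0,-0.003,0.05,0.0055,0,-0.002,0,0,0.01,0,0,0,0.01,0,0,0,0,0,0,0,0,0,0,0,0,0,0,0,0,0,0],
)

```text
clock: 7.12
tcp_pos: [0.5063, -0.2396, 0.1888]
tcp_rot: [-1.115, 1.345, -1.346]
force: [-0.1, 1.0, -1.7]
opening: 0.0507
```

```bash
cat >>h.py <<'E'
def ov(n,f,x,y,w,h,s,yj=-33,zj=0):
    i=ctrl.get_image(n)[:,:,::-1].copy()
    big=cv2.resize(i[y:y+h,x:x+w],None,fx=s,fy=s,interpolation=cv2.INTER_CUBIC)
    def pl(P,c):
        q=((px(n,np.array(P))-[x,y]+.5)*s).astype(int);cv2.polylines(big,[q],True,c,1)
    pl([deck(a,b,.015) for a,b in((-105,-62),(-45,-62),(-45,62),(-105,62))],(0,255,0))
    pl([deck(a,b,.015) for a,b in((-41,-62),(105,-62),(105,62),(-41,62))],(0,255,255))
    th=np.linspace(0,6.28,40)
    pl([deck(-75+26*np.cos(t),yj+26*np.sin(t),zj) for t in th],(0,0,255))
    pl([deck(-75+26*np.cos(t),33+26*np.sin(t),0.0) for t in th],(255,0,255))
    cv2.imwrite(f,big)
E
python3 - <<'E'
from h import *
go(deck(-75,-33,.0445),-.187)
ov("side","pics/f3.png",230,280,190,160,4,-33,.02)
ov("top","pics/f4.png",390,170,130,150,4,-33,.02)
go(deck(-75,-33,.0445),-.187)
E
```

```text
clock 7.12 g [ 0.5063 -0.2396  0.1238] yaw -0.1868 tilt [ 0.e+00 -1.e-04 -1.e+00] F [-0.1  1.  -1.7] open 0.0507
 shift/0.5 total x,y,z: [0.0004 0.0385 0.0015]  turn/0.12: 0.001 q7 0.51 horiz. after turn: [0.0004 0.0385 0.0015]
clock 7.22 g [ 0.5063 -0.2396  0.1239] yaw -0.1869 tilt [ 2.e-04 -1.e-04 -1.e+00] F [-0.9  0.1 -2.5] open 0.0508
 shift/0.5 total x,y,z: [0.0004 0.0387 0.0014]  turn/0.12: 0.001 q7 0.51 horiz. after turn: [0.0004 0.0387 0.0014]
```

View pics/f3.png

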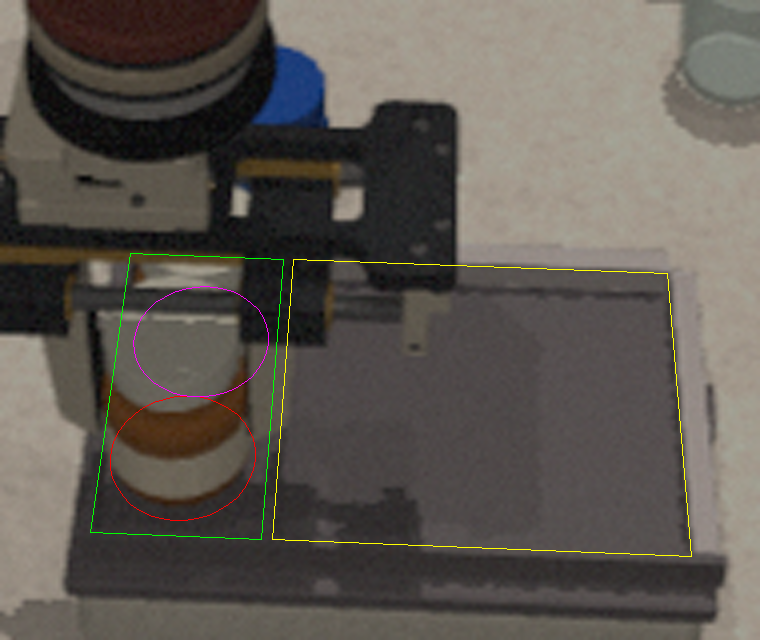

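View pics/f4.png

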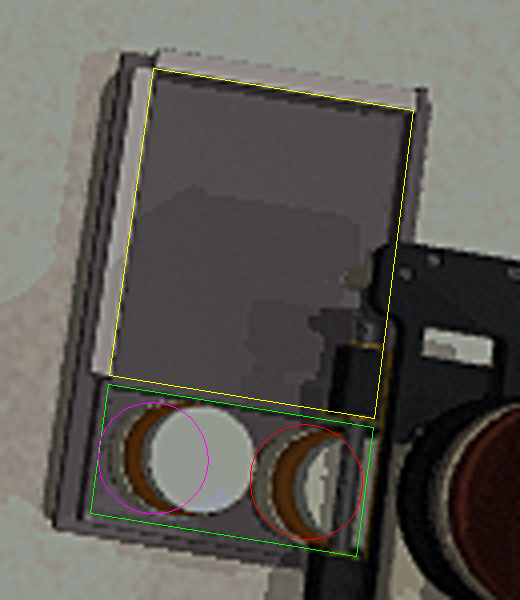

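carry_out(
  series=[0,0.004,0.003,0,0,0.008,0,0,0,0.008,0,0,0,0.006,0,0,0,0.005,0,0,0,0,0,0,0,0,0,0,0,0,0,0],
)

```text
clock: 7.88
tcp_pos: [0.5077, -0.24, 0.1733]
tcp_rot: [-1.115, 1.345, -1.346]
force: [0.5, -0.1, -1.2]
opening: 0.0509
```

```bash
python3 - <<'E'
from h import *
go(deck(-75,-33,.0445),-.187)
ov("side","pics/f5.png",230,280,190,160,4,-33,.004)
ov("top","pics/f6.png",390,170,130,150,4,-33,.004)
go(deck(-75,-33,.0445),-.187)
E
```

```text
clock 7.88 g [ 0.5077 -0.24    0.1083] yaw -0.1871 tilt [ 1.e-04 -2.e-04 -1.e+00] F [ 0.5 -0.1 -1.2] open 0.0509
 shift/0.5 total x,y,z: [ 0.0002  0.0077 -0.0014]  turn/0.12: -0.0 q7 0.52 horiz. after turn: [ 0.0002  0.0077 -0.0014]
clock 7.98 g [ 0.5078 -0.24    0.1085] yaw -0.1870 tilt [ 3.e-04 -3.e-04 -1.e+00] F [ 0.5  0.3 -1.3] open 0.0510
 shift/0.5 total x,y,z: [ 0.0002  0.0079 -0.0016]  turn/0.12: 0.0 q7 0.52 horiz. after turn: [ 0.0002  0.0079 -0.0016]
```

View pics/f5.png

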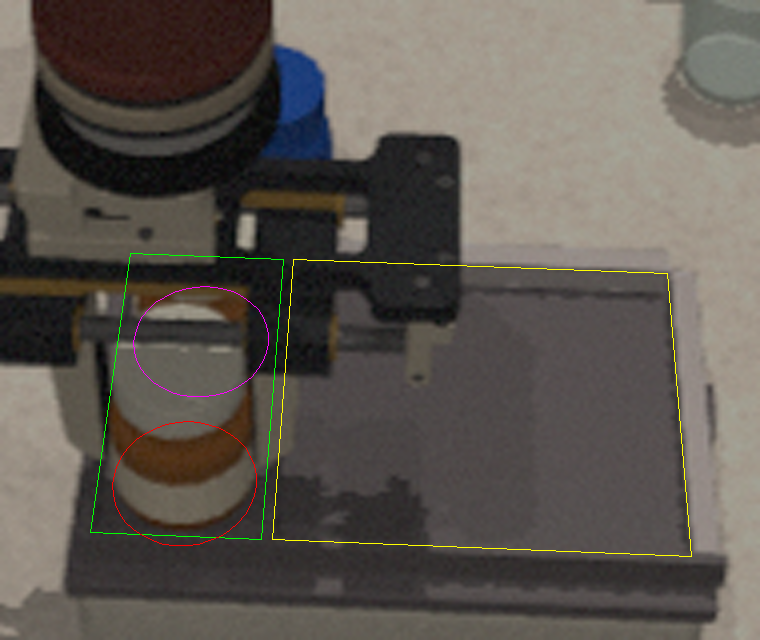

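View pics/f6.png

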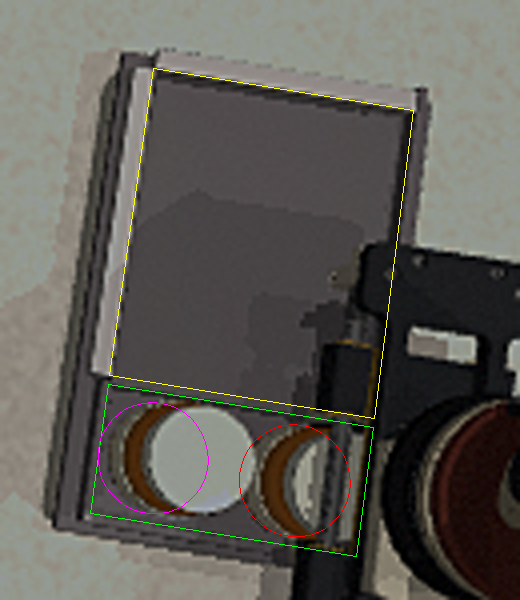

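carry_out(
  series=[0,0.002,0,0,0,0.002,0,0,0,0.001,0,0,0,0.001,0,0,0,0.001,0,0,0,0,0,0,0,0,0,0,0,0,0,0],
)

```text
clock: 8.65
tcp_pos: [0.5077, -0.2399, 0.1698]
tcp_rot: [-1.115, 1.346, -1.346]
force: [-0.5, -0.2, -2.1]
opening: 0.051
```

```bash
python3 - <<'E'
from h import *
go(deck(-75,-33,.0445),-.187)
E
```

```text
clock 8.65 g [ 0.5077 -0.2399  0.1048] yaw -0.1869 tilt [ 0.e+00 -1.e-04 -1.e+00] F [-0.5 -0.2 -2.1] open 0.0510
 shift/0.5 total x,y,z: [ 0.0004  0.0006 -0.0013]  turn/0.12: 0.0 q7 0.52 horiz. after turn: [ 0.0004  0.0006 -0.0013]
```

carry_out(
  series=[0,0.001,0,0,0,0.001,0,0,0,0,0,0,0,0,0,0,0,0,0,0,0,0,0,0,0,0,0,0,0,0,0,0],
)

```text
clock: 9.32
tcp_pos: [0.5077, -0.24, 0.1689]
tcp_rot: [-1.115, 1.345, -1.346]
force: [-0.4, 0.8, 1.7]
opening: 0.0509
```

```bash
python3 - <<'E'
from h import *
go(deck(-75,-33,.0445),-.187)
ov("side","pics/f7.png",230,280,190,160,4,-33,0)
E
```

```text
clock 9.32 g [ 0.5077 -0.24    0.1039] yaw -0.1869 tilt [ 2.e-04 -1.e-04 -1.e+00] F [-0.4  0.8  1.7] open 0.0509
 shift/0.5 total x,y,z: [ 0.0003 -0.0011 -0.0014]  turn/0.12: 0.001 q7 0.52 horiz. after turn: [ 0.0003 -0.0011 -0.0014]
```

View pics/f7.png

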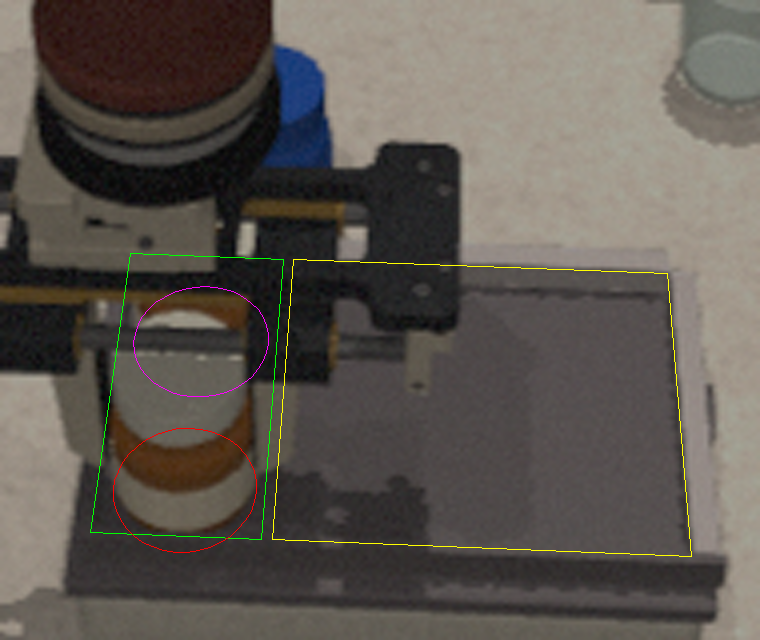

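carry_out(
  series=[0,0,0,0,0,0,0,0,0,0,0,0,0,0,0,0,0,0,0,0,0,0,0,0,0,-0.02,0,0,0,-0.05,0,0],
  jaw=1,
)

```text
clock: 10.03
tcp_pos: [0.5061, -0.2389, 0.2018]
tcp_rot: [-1.118, 1.352, -1.341]
force: [0.2, -0.1, 0.2]
opening: 0.0924
```

```bash
python3 - <<'E'
from h import *
go(deck(-75,-33,.0445),-.187)
go([.4965,.1208,.16],-.352+np.pi/2)
E
```

```text
clock 10.03 g [ 0.5057 -0.2387  0.1368] yaw -0.1870 tilt [-0.0066  0.0029 -1.    ] F [ 0.2 -0.1  0.2] open 0.0924
 shift/0.5 total x,y,z: [0.0021 0.0646 0.0035]  turn/0.12: 0.0 q7 0.50 horiz. after turn: [0.0021 0.0646 0.0035]
clock 10.03 g [ 0.5057 -0.2387  0.1368] yaw -0.1870 tilt [-0.0066  0.0029 -1.    ] F [ 0.2 -0.1  0.2] open 0.0924
 shift/0.5 total x,y,z: [-0.7032 -0.0442 -0.152 ]  turn/0.12: -11.715 q7 0.50 horiz. after turn: [-0.2652 -0.0507  0.6683]
```

carry_out(
  series=[0,-0.05,0,0,0,-0.05,0,0,0,-0.04,0,-1,0,0,0,-1,0,0,0,-1,0,0,0,-1,0,0,0,-1,0,0,0,-1],
)

```text
clock: 10.7
tcp_pos: [0.5075, -0.2401, 0.2747]
tcp_rot: [-1.417, 0.803, -0.805]
force: [-0.5, 1.8, -0.8]
opening: 0.093
```

carry_out(
  series=[0,0,0,-1,0,0,0,-1,0,0,0,-1,0,0,0,-1,0,0,0,-1,0,0,0,-0.7,-0.02,0,0.05,0,-0.03,0,0.075,0],
)

```text
clock: 11.37
tcp_pos: [0.5052, -0.1773, 0.2745]
tcp_rot: [-1.556, 0.284, -0.287]
force: [0.4, 0.5, -0.9]
opening: 0.0929
```

```bash
python3 - <<'E'
from h import *
go([.4965,.1208,.16],-.352+np.pi/2)
ov("side","pics/g1.png",230,280,190,160,4,-33,0)
ov("top","pics/g2.png",390,170,130,150,4,-33,0)
E
```

```text
clock 11.37 g [ 0.5052 -0.1776  0.2095] yaw 1.2072 tilt [ 0.0012 -0.0044 -1.    ] F [ 0.4  0.5 -0.9] open 0.0929
 shift/0.5 total x,y,z: [-0.2289  0.0963  0.5519]  turn/0.12: -0.097 q7 1.51 horiz. after turn: [-0.2224  0.0963  0.5545]
```

View pics/g1.png

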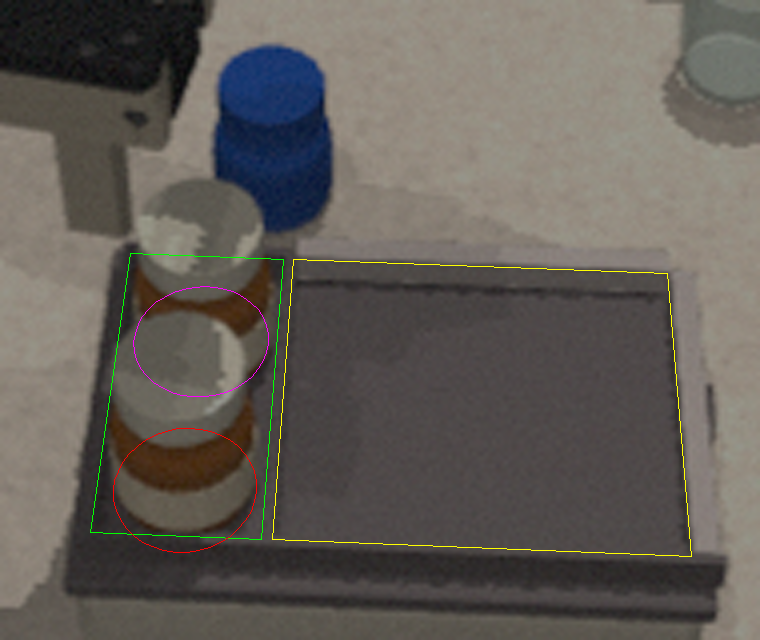

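View pics/g2.png

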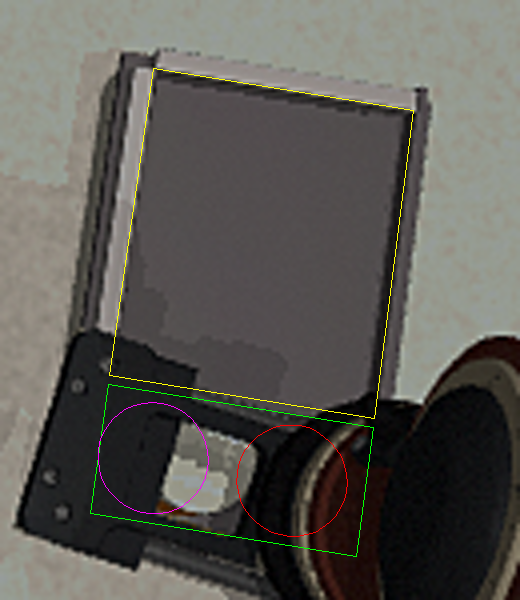

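carry_out(
  series=[-0.029,0,0.072,-0.05,-0.029,0,0.072,-0.05,-0.029,0,0.072,0,-0.029,0,0.072,0,-0.029,0,0.072,0,-0.029,0,0.072,0,-0.029,0,0.072,0,-0.019,0.02,0.05,0],
)

```text
clock: 12.13
tcp_pos: [0.4952, 0.1299, 0.266]
tcp_rot: [-1.551, 0.262, -0.268]
force: [0.7, -0.1, -0.2]
opening: 0.0933
```

```bash
python3 - <<'E'
from h import *
ctrl.get_image("top")
go([.4965,.1208,.040],-.352+np.pi/2)
i=ctrl.get_image("side")[:,:,::-1];crop(i,170,140,200,150,4,"pics/h1.png")
E
```

```text
clock 12.18 g [0.4935 0.1358 0.1984] yaw 1.2409 tilt [ 1.0e-04  6.3e-03 -1.0e+00] F [ 0.4  4.1 -1. ] open 0.0928
 shift/0.5 total x,y,z: [ 0.0161  0.3166 -0.0284]  turn/0.12: 0.184 q7 0.91 horiz. after turn: [ 0.0166  0.3166 -0.028 ]
```

View pics/h1.png

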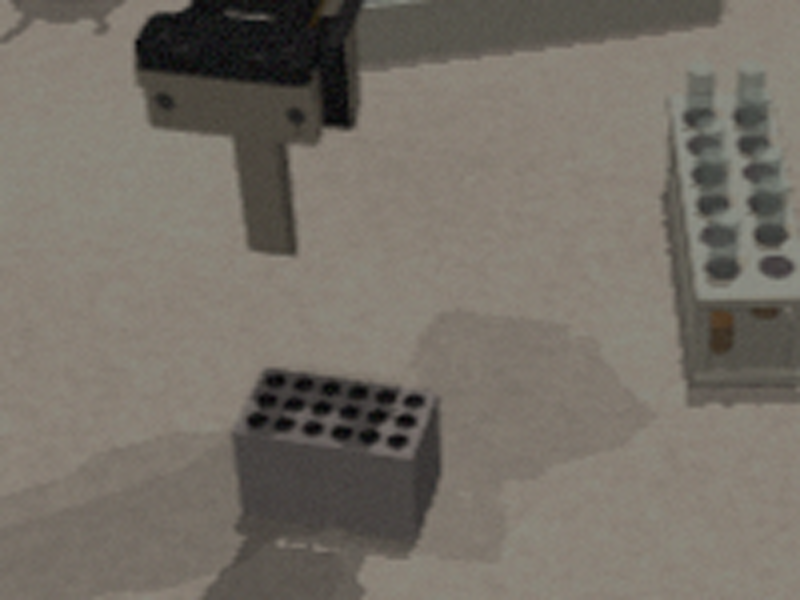

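carry_out(
  series=[0.008,0,-0.012,0.1,0.008,0,-0.012,0.08,0,0.04,0,0,0,0.06,0,0,0,0.04,0,0,0,0,0,0,0,0,0,0,0,0,0,0],
)

```text
clock: 12.9
tcp_pos: [0.4994, 0.11, 0.195]
tcp_rot: [-1.552, 0.286, -0.289]
force: [0.2, 0.0, 0.3]
opening: 0.0932
```

```bash
python3 - <<'E'
from h import *
go([.4965,.1208,.040],-.352+np.pi/2)
i=ctrl.get_image("side")[:,:,::-1];crop(i,170,140,200,150,4,"pics/h2.png")
i=ctrl.get_image("top")[:,:,::-1];crop(i,180,220,160,130,4,"pics/h3.png")
go([.4965,.1208,.040],-.352+np.pi/2)
E
```

```text
clock 12.90 g [0.4995 0.1099 0.13  ] yaw 1.2043 tilt [ 2.4e-03 -3.0e-04 -1.0e+00] F [0.2 0.  0.3] open 0.0932
 shift/0.5 total x,y,z: [-0.0138  0.18    0.018 ]  turn/0.12: -0.121 q7 0.92 horiz. after turn: [-0.0136  0.18    0.0182]
clock 13.00 g [0.4995 0.1109 0.1303] yaw 1.2059 tilt [ 3.2e-03  4.0e-04 -1.0e+00] F [ 0.1 -0.4  0.1] open 0.0928
 shift/0.5 total x,y,z: [-0.0133  0.1807  0.0161]  turn/0.12: -0.107 q7 0.92 horiz. after turn: [-0.013   0.1807  0.0162]
```

View pics/h2.png

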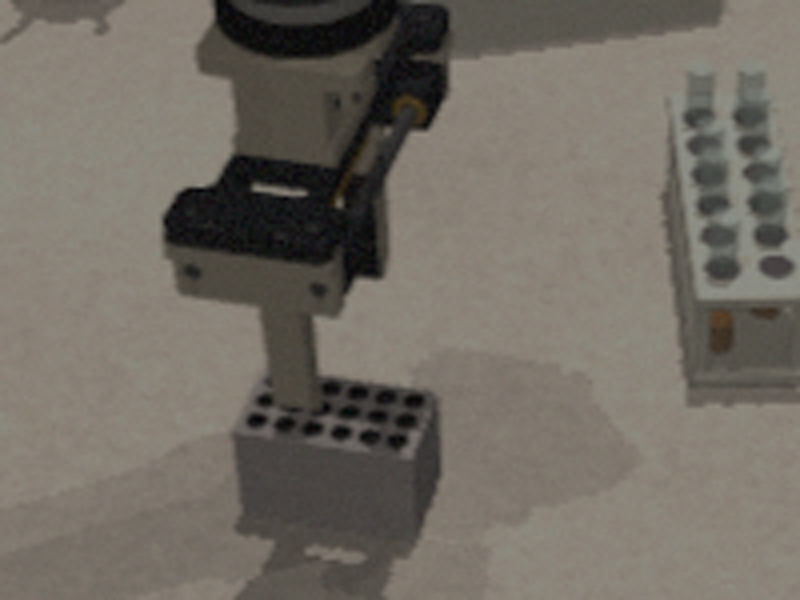

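View pics/h3.png

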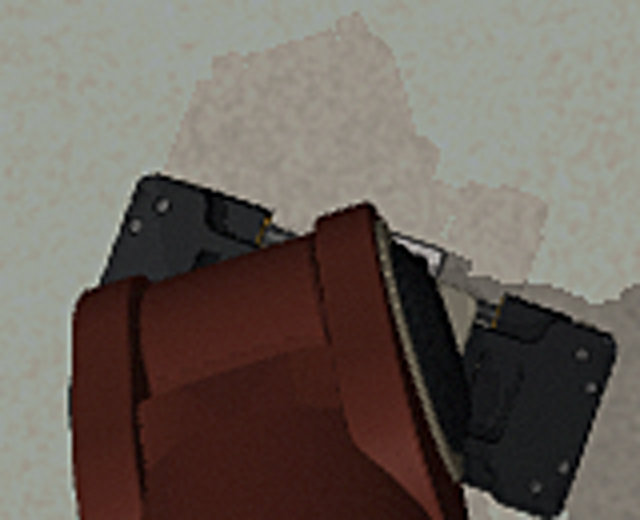

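carry_out(
  series=[-0.007,0,0.008,-0.11,-0.006,0,0.008,0,0,0.03,0,0,0,0.03,0,0,0,0.02,0,0,0,0,0,0,0,0,0,0,0,0,0,0],
)

```text
clock: 13.67
tcp_pos: [0.4953, 0.1216, 0.1543]
tcp_rot: [-1.553, 0.274, -0.275]
force: [0.1, 0.6, -0.2]
opening: 0.0932
```

```bash
python3 - <<'E'
from h import *
go([.4965,.1208,.040],-.352+np.pi/2)
i=ctrl.get_image("side")[:,:,::-1];crop(i,170,140,200,150,4,"pics/h4.png")
go([.4965,.1208,.040],-.352+np.pi/2)
E
```

```text
clock 13.67 g [0.4953 0.1216 0.0893] yaw 1.2208 tilt [ 1.e-03  3.e-04 -1.e+00] F [ 0.1  0.6 -0.2] open 0.0932
 shift/0.5 total x,y,z: [ 0.0027  0.0986 -0.0008]  turn/0.12: 0.017 q7 0.91 horiz. after turn: [ 0.0027  0.0986 -0.0008]
clock 13.72 g [0.4955 0.1216 0.0894] yaw 1.2208 tilt [ 1.4e-03  3.0e-04 -1.0e+00] F [-0.4 -0.1 -0.6] open 0.0931
 shift/0.5 total x,y,z: [ 0.0024  0.0989 -0.0009]  turn/0.12: 0.016 q7 0.91 horiz. after turn: [ 0.0024  0.0989 -0.0008]
```

View pics/h4.png

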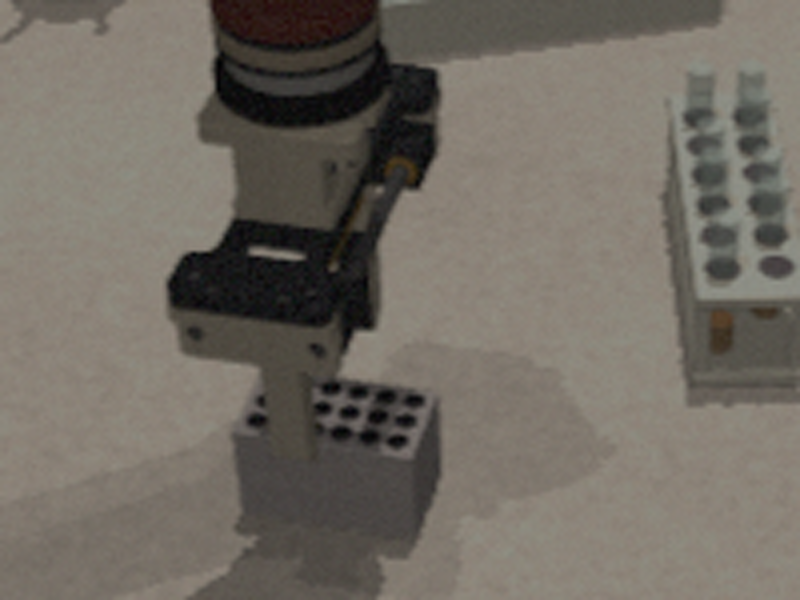

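carry_out(
  series=[0.002,0.02,-0.001,0,0,0.03,0,0,0,0.025,0,0,0,0.015,0,0,0,0.009,0,0,0,0,0,0,0,0,0,0,0,0,0,0],
)

```text
clock: 14.38
tcp_pos: [0.4961, 0.1206, 0.1047]
tcp_rot: [-1.553, 0.274, -0.276]
force: [0.6, 0.1, 0.1]
opening: 0.0927
```

carry_out(
  series=[0,0,0,0,0,0,0,0,0,0,0,0,0,0,0,0,0,0,0,0,0,0,0,0,0,0,0,0,0,0,0,0],
  jaw=-1,
)

```text
clock: 15.05
tcp_pos: [0.496, 0.1212, 0.1043]
tcp_rot: [-1.552, 0.274, -0.275]
force: [-0.6, 1.2, -1.1]
opening: 0.0496
```

```bash
python3 - <<'E'
from h import *
go([.4965,.1208,.040],-.352+np.pi/2)
i=ctrl.get_image("side")[:,:,::-1];crop(i,170,140,200,150,4,"pics/h5.png")
E
```

```text
clock 15.05 g [0.496  0.1213 0.0393] yaw 1.2211 tilt [ 9.e-04  1.e-03 -1.e+00] F [-0.6  1.2 -1.1] open 0.0496
 shift/0.5 total x,y,z: [ 0.0012 -0.0014 -0.0006]  turn/0.12: 0.019 q7 0.91 horiz. after turn: [ 0.0012 -0.0014 -0.0006]
```

View pics/h5.png

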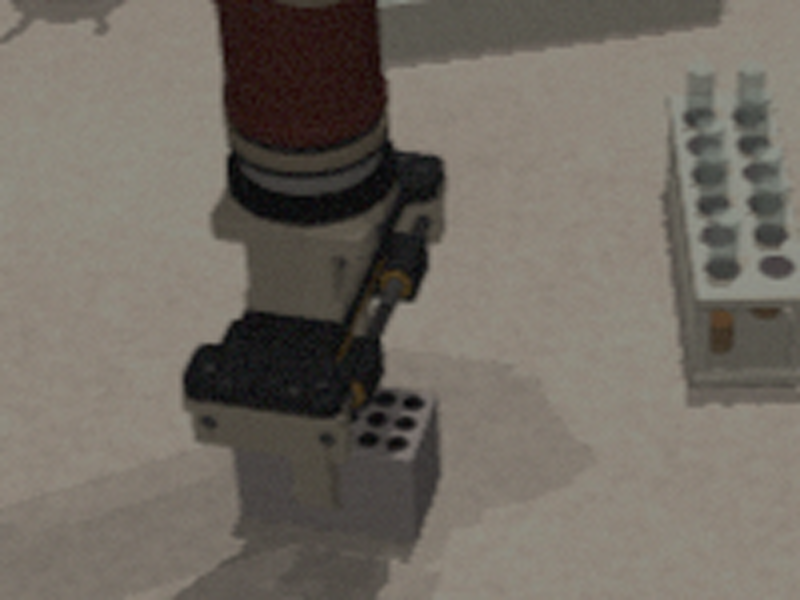

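carry_out(
  series=[0,-0.02,0,0,0,-0.04,0,0,0,-0.06,0,0,0,-0.06,0,0,0,-0.04,0,0,0,-0.02,0,0,0,0,0,0,0,0,0,0],
)

```text
clock: 15.77
tcp_pos: [0.4949, 0.1199, 0.2242]
tcp_rot: [-1.554, 0.276, -0.274]
force: [0.3, 0.3, -4.8]
opening: 0.0499
```

```bash
python3 - <<'E'
from h import *
print(at("top",(363,264),.07),at("top",(285,145),.13),at("top",(338,150),.07))
go(deck(50,27,.10),DECK[2]+np.pi/2)
E
```

```text
[ 0.5596652  -0.05357906  0.07      ] [0.7707508  0.08332106 0.13      ] [ 0.77666572 -0.01366581  0.07      ]
clock 15.77 g [0.4948 0.1199 0.1592] yaw 1.2202 tilt [-1.3e-03 -8.0e-04 -1.0e+00] F [ 0.3  0.3 -4.8] open 0.0499
 shift/0.5 total x,y,z: [ 0.4972 -0.0015 -0.5085]  turn/0.12: -1.363 q7 0.92 horiz. after turn: [ 0.4078 -0.0014 -0.5827]
```

carry_out(
  series=[0,0,0,-0.68,0,0,0,-0.68,0.03,0,-0.043,0,0.036,0,-0.052,0,0.036,0,-0.052,0,0.036,0,-0.052,0,0.036,0,-0.052,0,0.036,0,-0.052,0],
)

```text
clock: 16.43
tcp_pos: [0.5696, -0.0495, 0.222]
tcp_rot: [-1.566, 0.151, -0.143]
force: [0.1, -0.1, -4.2]
opening: 0.0498
```

carry_out(
  series=[0.036,0,-0.052,0,0.036,0,-0.052,0,0.036,0,-0.052,0,0.036,0,-0.052,0,0.03,0,-0.043,0,0.02,0,-0.025,0,0,0,0,0,0,0,0,0],
)

```text
clock: 17.1
tcp_pos: [0.6387, -0.2027, 0.2212]
tcp_rot: [-1.565, 0.154, -0.144]
force: [-0.4, 0.9, -4.4]
opening: 0.0498
```

```bash
python3 - <<'E'
from h import *
ov("side","pics/i1.png",230,250,190,150,4,-33,0)
go(deck(50,27,.0393),DECK[2]+np.pi/2)
E
```

```text
clock 17.15 g [ 0.6386 -0.2005  0.1567] yaw 1.3837 tilt [-0.0055  0.0025 -1.    ] F [ 0.   0.7 -5.1] open 0.0498
 shift/0.5 total x,y,z: [ 0.0067  0.1147 -0.0067]  turn/0.12: -0.001 q7 1.60 horiz. after turn: [ 0.0067  0.1147 -0.0067]
```

View pics/i1.png

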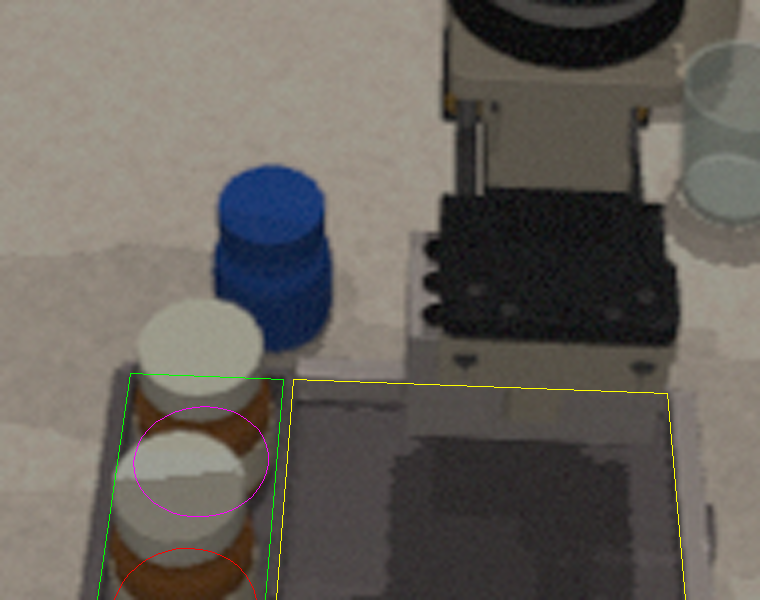

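carry_out(
  series=[0,0,0,0,0,0.02,0,0,0,0.03,0,0,0,0.02,0,0,0,0.01,0,0,0,0,0,0,0,0,0,0,0,0,0,0],
)

```text
clock: 17.82
tcp_pos: [0.6409, -0.2015, 0.1849]
tcp_rot: [-1.566, 0.146, -0.148]
force: [-0.4, -0.0, -4.8]
opening: 0.0496
```

```bash
python3 - <<'E'
from h import *
ov("side","pics/i2.png",230,250,190,190,4,-33,0)
go(deck(50,27,.0393),DECK[2]+np.pi/2)
E
```

```text
clock 17.87 g [ 0.641  -0.2016  0.1202] yaw 1.3839 tilt [ 1.8e-03 -5.0e-04 -1.0e+00] F [-0.6 -1.  -4.6] open 0.0496
 shift/0.5 total x,y,z: [ 0.0008  0.0417 -0.0052]  turn/0.12: 0.001 q7 1.60 horiz. after turn: [ 0.0008  0.0417 -0.0052]
```

View pics/i2.png

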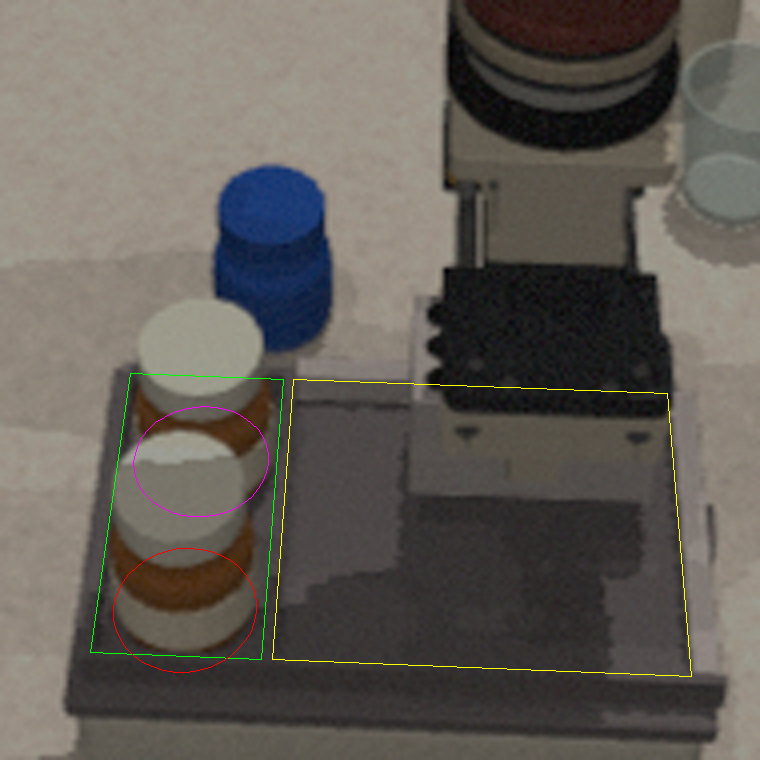

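carry_out(
  series=[0,0,-0.004,0,0,0.008,0,0,0,0.01,0,0,0,0.01,0,0,0,0.006,0,0,0,0.003,0,0,0,0,0,0,0,0,0,0],
)

```text
clock: 18.53
tcp_pos: [0.64, -0.2034, 0.1657]
tcp_rot: [-1.566, 0.147, -0.147]
force: [1.1, 0.2, -4.0]
opening: 0.0498
```

```bash
python3 - <<'E'
from h import *
ov("side","pics/i3.png",230,250,190,190,4,-33,0)
ov("top","pics/i4.png",390,170,130,150,4,-33,0)
go(deck(50,27,.0393),DECK[2]+np.pi/2)
E
```

```text
clock 18.63 g [ 0.6402 -0.2035  0.101 ] yaw 1.3839 tilt [ 5.e-04 -2.e-04 -1.e+00] F [-0.3 -0.5 -4.7] open 0.0499
 shift/0.5 total x,y,z: [ 0.0018  0.0033 -0.0012]  turn/0.12: 0.001 q7 1.60 horiz. after turn: [ 0.0018  0.0033 -0.0012]
```

View pics/i3.png

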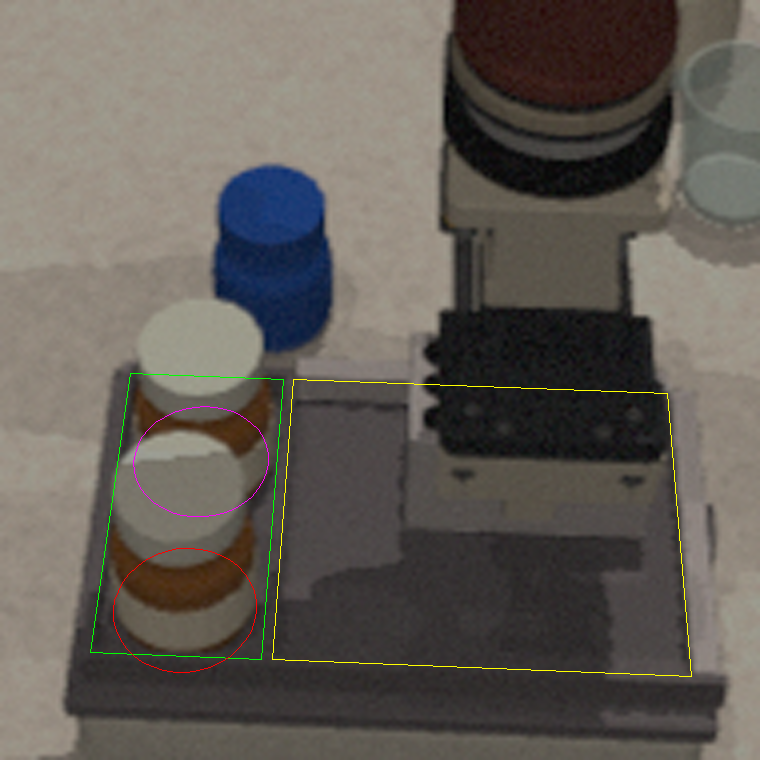

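View pics/i4.png

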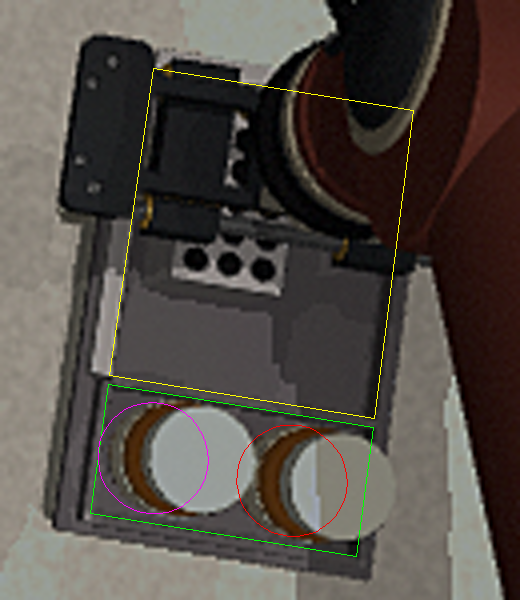

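Both jars stand in the bay; the block hovers about 2 mm above the deck, clear of both stops. Lower to contact.

carry_out(
  series=[0,0.0015,0,0,0,0.001,0,0,0,0.0008,0,0,0,0,0,0,0,0,0,0,0,0,0,0,0,0,0,0,0,0,0,0],
)

```text
clock: 19.3
tcp_pos: [0.6401, -0.2035, 0.1644]
tcp_rot: [-1.566, 0.147, -0.147]
force: [-1.4, 0.2, -1.9]
opening: 0.0499
```

```bash
python3 - <<'E'
from h import *
go(deck(50,27,.0393),DECK[2]+np.pi/2)
E
```

```text
clock 19.30 g [ 0.6401 -0.2035  0.0994] yaw 1.3838 tilt [ 4.e-04 -2.e-04 -1.e+00] F [-1.4  0.2 -1.9] open 0.0499
 shift/0.5 total x,y,z: [ 0.0019  0.0002 -0.0012]  turn/0.12: 0.0 q7 1.60 horiz. after turn: [ 0.0019  0.0002 -0.0012]
```

carry_out(
  series=[0.004,0.0006,0.004,0,0.005,0,0.004,0,0.005,0,0.004,0,0.004,0,0.003,0,0,0,0,0,0,0,0,0,0,0,0,0,0,0,0,0],
)

```text
clock: 19.97
tcp_pos: [0.6512, -0.1974, 0.1644]
tcp_rot: [-1.566, 0.144, -0.149]
force: [1.9, 1.1, 2.5]
opening: 0.0497
```

```bash
cat >>h.py <<'E'
def fd():
    F=np.mean([ctrl.observe()["force"] for _ in range(1)],0);c,s=np.cos(DECK[2]),np.sin(DECK[2])
    o=ctrl.observe();print("Fdeck x,y,z",(c*F[0]+s*F[1]).round(1),(-s*F[0]+c*F[1]).round(1),F[2].round(1),"tau",o["tau"].round(1))
E
python3 - <<'E'
from h import *
go(deck(60,37,.0393),DECK[2]+np.pi/2);fd()
E
```

```text
clock 19.97 g [ 0.6514 -0.1974  0.0994] yaw 1.3843 tilt [ 2.8e-03  1.0e-04 -1.0e+00] F [1.9 1.1 2.5] open 0.0497
 shift/0.5 total x,y,z: [0.002  0.0003 0.0026]  turn/0.12: 0.004 q7 1.59 horiz. after turn: [0.002  0.0003 0.0026]
Fdeck x,y,z 1.7 1.4 2.5 tau [  0.5 -49.4  -0.2 -13.1   0.1   0.3  -0. ]
```

carry_out(
  series=[0,0,0.001,0,0,0,0.001,0,0,0,0.001,0,0,0,0.001,0,0,0,0.001,0,0,0,0,0,0,0,0,0,0,0,0,0],
)

```text
clock: 20.63
tcp_pos: [0.6508, -0.1963, 0.1644]
tcp_rot: [-1.567, 0.147, -0.148]
force: [1.3, -3.6, 6.1]
opening: 0.0501
```

```bash
python3 - <<'E'
from h import *
go(deck(60,37,.0393),DECK[2]+np.pi/2);fd()
E
```

```text
clock 20.63 g [ 0.6508 -0.1964  0.0994] yaw 1.3830 tilt [ 8.0e-04 -1.5e-03 -1.0e+00] F [ 1.3 -3.6  6.1] open 0.0501
 shift/0.5 total x,y,z: [0.0035 0.0002 0.0008]  turn/0.12: -0.006 q7 1.59 horiz. after turn: [0.0035 0.0002 0.0008]
Fdeck x,y,z 2.0 -3.3 6.1 tau [ -1.7 -46.8  -1.8 -12.   -0.5   0.4   0. ]
```

carry_out(
  series=[0.001,0,0.0006,0,0.001,0,0.0006,0,0.001,0,0,0,0.001,0,0,0,0.001,0,0,0,0,0,0,0,0,0,0,0,0,0,0,0],
)

```text
clock: 21.3
tcp_pos: [0.6522, -0.1955, 0.1644]
tcp_rot: [-1.566, 0.149, -0.146]
force: [-2.9, -2.2, 8.1]
opening: 0.0494
```

```bash
python3 - <<'E'
from h import *
go(deck(60,37,.0393),DECK[2]+np.pi/2);fd()
E
```

```text
clock 21.30 g [ 0.652  -0.1955  0.0994] yaw 1.3831 tilt [-2.4e-03 -2.0e-04 -1.0e+00] F [-2.9 -2.2  8.1] open 0.0494
 shift/0.5 total x,y,z: [ 0.0015  0.0002 -0.0013]  turn/0.12: -0.006 q7 1.58 horiz. after turn: [ 0.0015  0.0002 -0.0013]
Fdeck x,y,z -2.4 -2.7 8.1 tau [ -1.6 -45.6  -1.7 -13.   -0.4  -0.4   0. ]
```

carry_out(
  series=[0.001,-0.0004,0.001,0,0.001,0,0.001,0,0.001,0,0,0,0.001,0,0,0,0,0,0,0,0,0,0,0,0,0,0,0,0,0,0,0],
)

```text
clock: 21.97
tcp_pos: [0.6535, -0.1955, 0.1645]
tcp_rot: [-1.567, 0.151, -0.144]
force: [-4.3, -3.0, 7.7]
opening: 0.0499
```

```bash
python3 - <<'E'
from h import *
go(deck(60,37,.0393),DECK[2]+np.pi/2);fd()
ov("side","pics/j1.png",300,300,140,120,5,-33,0)
ov("top","pics/j2.png",390,170,130,150,4,-33,0)
fd()
E
```

```text
clock 21.97 g [ 0.6532 -0.1956  0.0995] yaw 1.3826 tilt [-4.4e-03 -9.0e-04 -1.0e+00] F [-4.3 -3.   7.7] open 0.0499
 shift/0.5 total x,y,z: [-0.0009  0.0004 -0.0017]  turn/0.12: -0.01 q7 1.58 horiz. after turn: [-0.0009  0.0004 -0.0017]
Fdeck x,y,z -3.6 -3.8 7.7 tau [ -2.3 -45.5  -2.2 -13.5  -0.5  -0.7   0. ]
Fdeck x,y,z -4.3 -3.1 7.6 tau [ -2.3 -45.5  -2.2 -13.5  -0.5  -0.7   0. ]
```

View pics/j1.png

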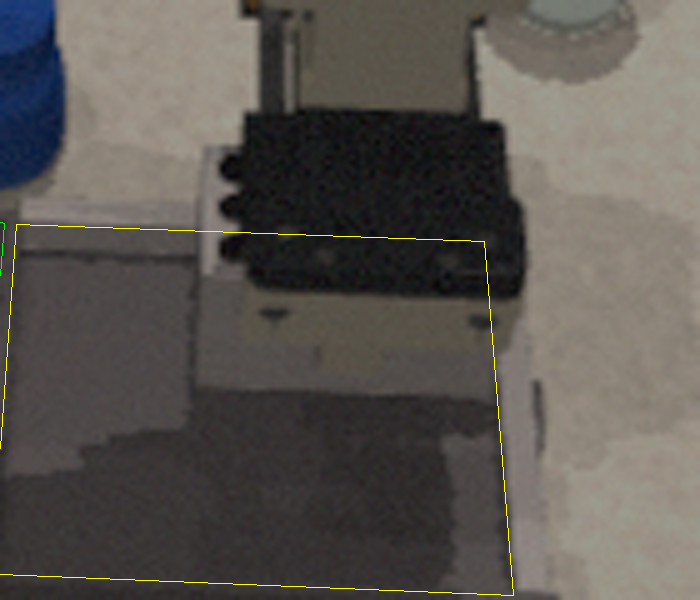

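View pics/j2.png

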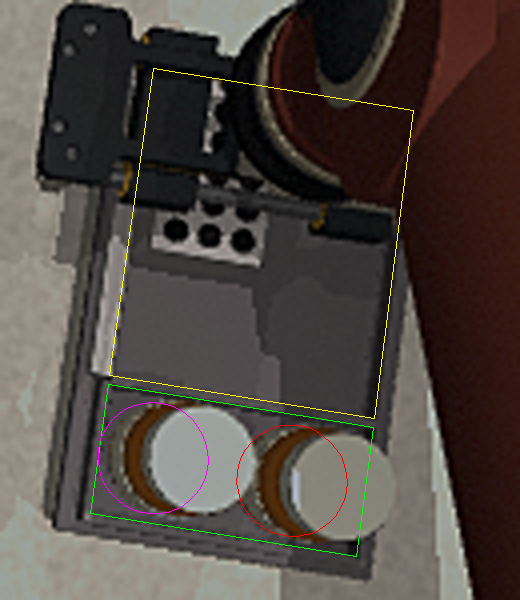

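carry_out(
  series=[0.001,0,0.001,0,0.001,0,0.001,0,0.001,0,0.001,0,0.001,0,0.001,0,0.001,0,0.001,0,0,0,0,0,0,0,0,0,0,0,0,0],
)

```text
clock: 22.73
tcp_pos: [0.6542, -0.1954, 0.1645]
tcp_rot: [-1.57, 0.156, -0.141]
force: [-8.9, -3.5, 10.8]
opening: 0.0497
```

```bash
python3 - <<'E'
from h import *
go(deck(60,37,.0393),DECK[2]+np.pi/2);fd()
E
```

```text
clock 22.73 g [ 0.6535 -0.1956  0.0995] yaw 1.3816 tilt [-0.0101 -0.003  -0.9999] F [-8.9 -3.5 10.8] open 0.0497
 shift/0.5 total x,y,z: [-0.0015  0.0004 -0.0018]  turn/0.12: -0.018 q7 1.58 horiz. after turn: [-0.0015  0.0004 -0.0018]
Fdeck x,y,z -8.1 -5.1 10.8 tau [ -4.1 -44.   -3.6 -14.6  -1.1  -1.9  -0.1]
```

carry_out(
  series=[0.001,0,0.0015,0,0.001,0,0.0015,0,0,0,0.0015,0,0,0,0.0015,0,0,0,0.0015,0,0,0,0,0,0,0,0,0,0,0,0,0],
)

```text
clock: 23.4
tcp_pos: [0.6545, -0.1949, 0.1646]
tcp_rot: [-1.574, 0.159, -0.14]
force: [-11.1, -7.1, 12.4]
opening: 0.0497
```

```bash
python3 - <<'E'
from h import *
go(deck(60,37,.0393),DECK[2]+np.pi/2);fd()
E
```

```text
clock 23.40 g [ 0.6536 -0.1954  0.0996] yaw 1.3802 tilt [-0.0129 -0.0074 -0.9999] F [-11.1  -7.1  12.4] open 0.0497
 shift/0.5 total x,y,z: [-0.0016  0.0006 -0.0021]  turn/0.12: -0.03 q7 1.58 horiz. after turn: [-0.0016  0.0006 -0.0021]
Fdeck x,y,z -9.6 -9.0 12.4 tau [ -6.5 -43.4  -5.6 -14.9  -2.   -2.4  -0.2]
```

carry_out(
  series=[0.001,0,0.001,0,0.0005,0,0.001,0,0,0,0.001,0,0,0,0,0,0,0,0,0,0,0,0,0,0,0,0,0,0,0,0,0],
)

```text
clock: 24.07
tcp_pos: [0.6546, -0.1948, 0.1646]
tcp_rot: [-1.576, 0.162, -0.139]
force: [-11.4, -7.4, 12.9]
opening: 0.0498
```

```bash
python3 - <<'E'
from h import *
go(deck(60,37,.0393),DECK[2]+np.pi/2);fd()
i=ctrl.get_image("side")[:,:,::-1];crop(i,240,300,190,150,4,"pics/k1.png")
i=ctrl.get_image("top")[:,:,::-1];crop(i,395,160,110,150,4,"pics/k2.png")
fd()
E
```

```text
clock 24.07 g [ 0.6537 -0.1954  0.0996] yaw 1.3795 tilt [-0.0149 -0.009  -0.9998] F [-11.4  -7.4  12.9] open 0.0498
 shift/0.5 total x,y,z: [-0.0017  0.0006 -0.0022]  turn/0.12: -0.036 q7 1.57 horiz. after turn: [-0.0017  0.0006 -0.0022]
Fdeck x,y,z -9.8 -9.4 12.9 tau [ -7.5 -42.9  -6.5 -15.3  -2.3  -2.7  -0.2]
Fdeck x,y,z -10.7 -9.1 14.6 tau [ -7.5 -42.9  -6.5 -15.3  -2.3  -2.7  -0.2]
```

View pics/k1.png

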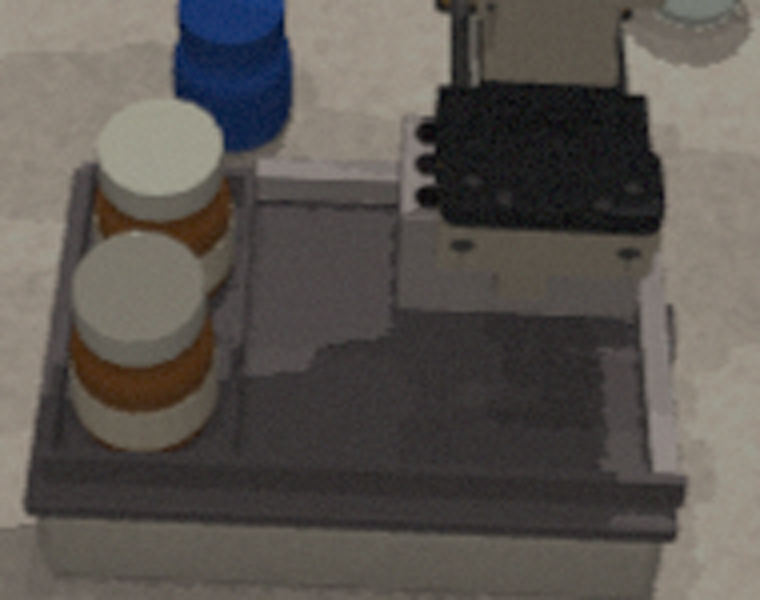

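View pics/k2.png

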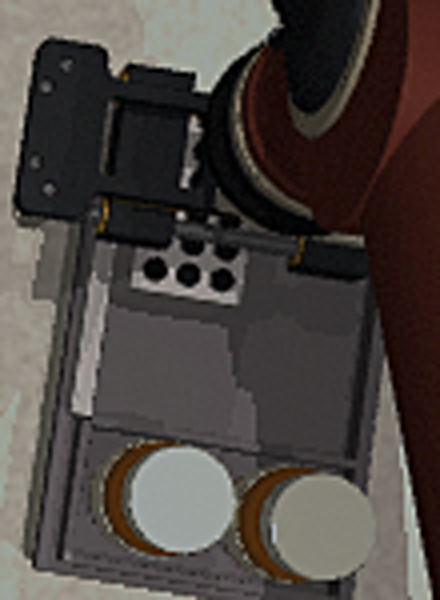

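```bash
python3 - <<'E'
from h import *
fd();print(ctrl.observe()["clock"]);print(ctrl.job_done())
E
```

```text
Fdeck x,y,z -10.7 -9.1 14.6 tau [ -7.5 -42.9  -6.5 -15.3  -2.3  -2.7  -0.2]
24.1667
the job is handed in; nothing more can be done
None
```

I stood the loose jar in the free half of the narrow bay and let it go. Then I set the tube block on the big bay and slid it into the corner. I handed in at 24.2 s with the gripper still holding it there.

**Last checks:**
- **Press:** the force readings were about 11 N against the end stop, 9 N against the side stop and 15 N downwards. The block stopped moving when I pushed further in either direction.
- **Pictures:** both jars are upright in the bay. The block's end sits flush with the end stop. The rack, bottle, beaker and blue jar were not touched.

**What disagreed or could not be seen:**
- The two cameras differ by a few millimetres on positions. The grip point ended about 1 mm past its nominal place, which is within that error.
- The contact with the side stop was hidden from view, so I judged it by force alone.
- The tool leaned by about 0.017 rad under the push. I could not measure the block's own tilt directly; in the pictures it looks flat.

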